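# Space and hold a sole plate in the drilling jig

## Task

Set the yellow spacer upright into the one gap beside the red boot-sole plate that is wide enough for it, standing on the jig bed with its whole length between plate and cheek, and let it go; do not shift the plate to make room and never try the narrow gap. Then take the plate by its black boss and push it sideways so that plate, spacer and cheek are pressed firmly flush together with the plate still flat on the bed, and finish while holding it pressed there. Leave the jar, the screwdriver and the buckle alone.

Things in the scene. Friction and masses are not known exactly. Their poses are not given: they have to be found in the camera images.
- jig: aluminium bed of a boot-sole drilling jig, fixed to the bench; a slab 160 (x) by 240 (y) by 12 mm high, top at 12 mm above the bench. Origin at the centre of its underside. Its x axis points away from the robot (within 0.3 rad), its y axis runs from cheek to cheek. The front, the back and the top are open
- slim_cheek: slim blue cheek (stop block) fixed on the bed at one end of the jig, 110 mm long (x), 16 mm thick (y), 24 mm high; axes parallel to the jig's. Origin at the centre of its underside (on the bed top, 12 mm above the bench), 85 mm along y or -y from the jig's centre; which end varies. The gap between it and the plate is the wide one (23 to 29 mm)
- thick_cheek: thick blue cheek fixed on the bed at the other end, 110 mm long (x), 52 mm thick (y), 24 mm high; origin at the centre of its underside, 85 mm from the jig's centre. The gap between it and the plate is the narrow one (5 to 11 mm)
- plate_boss (a point): centre, half-way up, of the round black boss (26 mm diameter, 34 mm high, 32 to 66 mm above the bench) in the middle of the red sole plate. The plate, 80 (x) by 102 (y) by 20 mm thick, 0.3 kg, lies loose and flat on the bed between the cheeks, its sides parallel to the jig within 0.02 rad. This point is 49 mm above the bench. Pressing down adds friction on the bed. Axes: the plate's, z up
- spacer_center (a point): centre (half-way up) of the loose yellow spacer, an upright slab 60 mm long (x), 16 mm thick (y), 70 mm high (z), about 0.12 kg; it starts standing on the bench to the left of the jig, at any of a range of yaws. Standing on the jig bed this point is 47 mm above the bench and the upper part sticks out above cheeks and plate
- jar: bystander: closed grey jar with a black lid, 60 mm across, 55 mm high; origin at the centre of its underside
- screwdriver: bystander: screwdriver with a red handle lying on the bench, 180 mm long
- buckle: bystander: red boot buckle with a metal lever, 75 by 24 by 18 mm; origin at the centre of its underside
Mind the look-alikes: they are no part of the job. Of the things that look like the part that bears plate_boss, the smallest one is meant.

How it is judged (in metres and radians):
On the way:
1. the spacer stands let go on the jig bed in the wide gap (beside the slim cheek), upright, within 20 mm lengthwise of the plate's middle, while the plate has moved less than 8 mm from its start (height (world z) of spacer_center between 0.043 and 0.051 m and angle between spacer_center's own z axis and vertical below 0.08 rad and x of spacer_center in the frame of plate_boss between -0.02 and 0.02 m and horizontal distance between spacer_center and slim_cheek below 0.04 m and horizontal distance between spacer_center and plate_boss below 0.08 m and contact force between the fingers and spacer below 0.5 N and distance of plate_boss from where it was at the start of the episode below 0.008 m), for 0.2 s.
At the end, for the whole second after the job is handed in: fingers hold the plate (>1 N), pressing it on the spacer and that on the slim cheek (>2 N each) for the last second; all parallel within 0.05 rad, plate flat (0.05) and spacer upright (0.08) on the bed within 4 mm, spacer within 20 mm of the plate's middle lengthwise and let go (height (world z) of spacer_center between 0.043 and 0.051 m and angle between spacer_center's own z axis and vertical below 0.08 rad and x of spacer_center in the frame of plate_boss between -0.02 and 0.02 m and horizontal distance between spacer_center and slim_cheek below 0.04 m and horizontal distance between spacer_center and plate_boss below 0.08 m and contact force between the fingers and spacer below 0.5 N and contact force between plate and spacer above 2 N and contact force between spacer and slim_cheek above 2 N and contact force between the fingers and plate above 1 N and angle between the y axis of each of plate_boss, spacer_center and the y axis of slim_cheek, either way round below 0.05 rad and angle between plate_boss's own z axis and vertical below 0.05 rad and height (world z) of plate_boss between 0.045 and 0.053 m and linear speed of plate below 0.02 m/s); the arm keeps its last pose, push and grip.
It fails at once if the spacer is let down below the cheek tops at the thick cheek's side (height (world z) of spacer_center below 0.055 m and horizontal distance between spacer_center and thick_cheek below 0.045 m).
It fails at once if the jar is shifted by more than 20 mm (distance of jar from where it was at the start of the episode above 0.02 m).
It fails at once if the screwdriver is shifted by more than 20 mm (distance of screwdriver from where it was at the start of the episode above 0.02 m).
It fails at once if the buckle is shifted by more than 20 mm (distance of buckle from where it was at the start of the episode above 0.02 m).
It also fails if it takes over 51 s, if anything falls off the work surface, if the arm or the gripper's body presses on something with over 40 N, if the wrist force passes 120 N, or if a joint passes its speed limit or range.

## Robot

A 6-joint arm with a two-finger parallel gripper is mounted at the origin on the work surface. World frame = base frame: x ahead of the robot, y to its left, z up, the work surface at z = 0. Lengths are in m, angles in degrees, forces in N, time in s.
With the tool pointing down it reaches from about 0.275 to 0.825 m from the base axis. Payload 4.9 kg.
Tool frame: the origin (TCP) lies on the centre line of the jaws, within the pads' length; the fingertips stand 19 mm ahead of it and the grasp point (between the pads) is the TCP (env.finger_overhang is the distance from the TCP to the fingertips, in m); y points along the fingers, z is the direction in which the jaws open and shut, and the axes are right-handed (so a half turn about y gives the same grasp; the last joint's range is limited). The gripper opens to 85 mm and grips with 20 to 120 N. Pads are 22 mm wide; open, the fingers measure 114 mm over their backs; the gripper's body (76 mm by 85 mm) begins 54 mm behind the grasp point. The pads swing forward as they close: fully open they stand 13 mm farther back than shut.
Start: joints at [-84.236, 18.69, -11.035, 60.275, 0, 82.311], TCP at [0.128, -0.535, 0.25] pointing down, gripper open.
Joint ranges: [-152.03, 152.03], [-55.5, 102.48], [-74.3, 77.21], [-110.64, 120.58], [-84.22, 78.4], [-180, 180]. Speed limits (degrees/s): [147.25, 147.25, 180, 180, 180, 180].

## Interface

Orientations are given as a 3x3 rotation matrix whose columns are the frame's x, y, z axes.
In Python, from bench import env gives the robot as it stands.
- The arm moves only by the tool jog_arm, never from a script. Its argument "series" is text: rows parted by semicolons, each of 7 numbers parted by spaces: the shift along the tool's x, y, z in m, then the turn, a rotation vector about the tool's x, y, z in degrees, then the finger opening in m, from 0 to 0.0854. In form: tx ty tz ax ay az hand; .... A call has 1 to 10 rows; each row shifts and turns the commanded pose from where the row before left it, along the tool's axes as they then stand; what a row does not reach is not made up. A row lasts 1/8 s, in which the tool goes at most 62.5 mm and 10.7 degrees, less where a joint would pass 70% of its speed; a pose out of reach is approached as far as the arm can. A call is refused whole if a number of a shift passes 0.0625 or a number of a turn 10.7, either way. A call with a gripper value outside its range is refused whole. The fingers move at their own pace and stop on an object; "grip_force" is the grip in N (left out, the last holds). Time passes only in rows, so rows that do not move let the fingers close. It gives the time, the measured TCP pose, the force and the opening at its end, in the units of the state.
- env.state(): the state, without advancing time (a new reading comes with each control period).
- env.grab_frame(name): name is "scene" or "top"; returns the picture (420x560x3 uint8, red, green, blue); there is no depth.
- env.camera_model(name): a dict with "camera_matrix" (3x3 intrinsics, pixels), "distortion" ([k1, k2, p1, p2, k3] as OpenCV has them; the pictures are not rectified), "cam_to_world" (4x4, takes a point from camera to world coordinates). Camera axes: x right, y down, z forward; pixel columns grow to the right and rows downward; lengths in m; the calibration is good to about 2 mm. A picture is of the moment at which its call begins. camera_model takes no time and is no camera call.
- env.close_job(): hands the job in, once; it reports no verdict.
The state is a dict: "t": time; "joints": joint angles; "joint_vel": joint speeds; "joint_torque": joint torques, N m; "position": TCP position; "orientation": TCP orientation; "contact_force": force on the tool from outside, world axes, zero at the start; "moment": the same for the moment, N m; "width": opening from 0.0 (shut) to 1.0 (fully open).
Only numpy, scipy, OpenCV 4.12 (cv2) and the standard library are available. Lean on these libraries where they do the work, as an engineer would, in place of code of your own. Each camera call takes 0.05 s, during which the arm holds its last target.

## Working session

There is one attempt and no reset: what is moved stays moved. The work goes in short steps, Python scripts to look and compute and a tool call to move; the robot and the scene stay as the last step left them, time stands still between calls to the robot, and variables do not carry over. Pictures are saved under pics/ and viewed, and the job is handed in when it is done.

Besides the shell and the picture viewer there is one more tool, called by a JSON object that holds its "name" and its "arguments". jog_arm: Moves the arm, as the interface text tells. Its arguments: {"type":"object","properties":{"series":{"type":"string"},"grip_force":{"type":"number"}},"required":["series"]}

```bash
mkdir -p pics; ls; python3 - <<'E'
from bench import env
import cv2,numpy as np,json
for n in ("scene","top"):
    im=env.grab_frame(n); cv2.imwrite(f"pics/{n}0.png",im[:,:,::-1])
    m=env.camera_model(n); print(n,np.round(m["camera_matrix"],1).tolist(),np.round(m["distortion"],4),np.round(m["cam_to_world"],4).tolist())
s=env.state();print(s["t"],s["position"],np.round(s["orientation"],3).tolist(),s["width"],s["contact_force"],env.finger_overhang)
E
```

```text
pics
scene [[416.4, 0.0, 281.2], [0.0, 416.4, 216.4], [0.0, 0.0, 1.0]] [0.0276 0.     0.     0.     0.    ] [[0.8794, 0.3078, -0.3632, 0.94], [0.4758, -0.5973, 0.6456, -0.7351], [-0.0182, -0.7406, -0.6717, 0.7741], [0.0, 0.0, 0.0, 1.0]]
top [[491.8, 0.0, 275.8], [0.0, 491.8, 207.4], [0.0, 0.0, 1.0]] [-0.133  0.     0.     0.     0.   ] [[0.0202, -0.9949, 0.0985, 0.4637], [-0.9998, -0.0206, -0.003, -0.077], [0.005, -0.0985, -0.9951, 1.2071], [0.0, 0.0, 0.0, 1.0]]
0.1 [ 0.12794093 -0.534444    0.24960811] [[-0.973, -0.0, 0.233], [-0.233, 0.001, -0.973], [-0.0, -1.0, -0.001]] 1.0042368684886749 [-0.59117364  0.0303516  -0.85750879] 0.019
```

View pics/scene0.png

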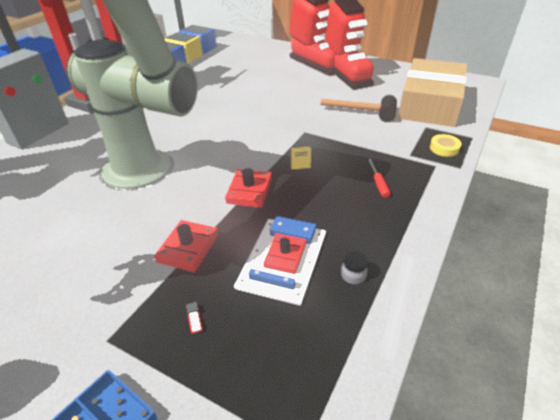

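View pics/top0.png

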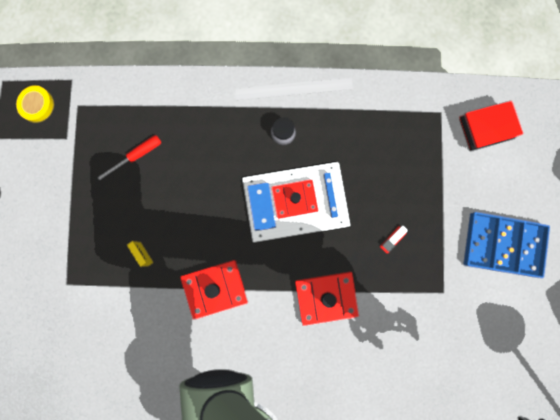

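The scene view shows the jig at about (280,260) and the spacer at (301,158). In the top view the jig is at (297,200), with the thick cheek left (260,206), the slim cheek right (331,193) and the boss at (294,197). The yellow spacer is at (140,253), partly in shadow. The two bigger red plates are look-alikes. Next I'll measure by colour.

```bash
cat > h.py <<'E'
import cv2,numpy as np
from bench import env
def cast(n,px,z):
    m=env.camera_model(n);px=np.array(px,float).reshape(-1,1,2)
    u=cv2.undistortPoints(px,np.array(m["camera_matrix"]),np.array(m["distortion"])).reshape(-1,2)
    T=np.array(m["cam_to_world"]);d=np.c_[u,np.ones(len(u))]@T[:3,:3].T;o=T[:3,3]
    return o+d*((z-o[2])/d[:,2])[:,None]
def proj(n,P):
    m=env.camera_model(n);T=np.linalg.inv(np.array(m["cam_to_world"]))
    r,_=cv2.Rodrigues(T[:3,:3]);return cv2.projectPoints(np.array(P,float).reshape(-1,1,3),r,T[:3,3],np.array(m["camera_matrix"]),np.array(m["distortion"]))[0].reshape(-1,2)
def comps(im,lo,hi,amin=60):
    h=cv2.cvtColor(im,cv2.COLOR_RGB2HSV);k=cv2.inRange(h,lo,hi)
    n,l,s,c=cv2.connectedComponentsWithStats(k)
    return [(s[i],c[i],(l==i).astype(np.uint8)) for i in range(1,n) if s[i,4]>=amin]
E
python3 - <<'E'
from h import *
for n,r in (("top",(225,150,140,110)),("top",(110,225,70,60)),("scene",(225,205,110,105)),("scene",(275,135,55,50))):
    im=cv2.imread(f"pics/{n}0.png");x,y,w,h=r
    c=im[y:y+h,x:x+w];cv2.imwrite(f"pics/crop_{n}_{x}.png",cv2.resize(c,None,fx=5,fy=5,interpolation=cv2.INTER_CUBIC))
for n in("top","scene"):
    im=cv2.imread(f"pics/{n}0.png")[:,:,::-1].copy()
    for nm,lo,hi in(("blue",(100,90,60),(125,255,255)),("yel",(20,100,40),(35,255,255)),("red",(0,150,80),(8,255,255))):
        for s,c,k in comps(im,lo,hi):
            q=cv2.minAreaRect(cv2.findNonZero(k));print(n,nm,s.tolist(),np.round(c,1),[np.round(a,1) for a in q])
E
```

```text
top blue [324, 173, 14, 44, 243] [330.2 194.5] [array([330.3, 194.5]), array([44.3,  6.3]), np.float64(79.7)]
top blue [248, 183, 28, 47, 937] [261.2 206.2] [array([261.2, 206.2]), array([45.5, 21.4]), np.float64(80.5)]
top blue [464, 212, 86, 66, 4117] [506.4 244.4] [array([506.8, 244.3]), array([82.3, 54.9]), np.float64(9.2)]
top yel [15, 84, 40, 39, 880] [ 35.2 103.9] [array([ 34.3, 103.8]), array([38.2, 37.5]), np.float64(45.0)]
top yel [126, 240, 28, 28, 437] [139.5 253.4] [array([139.5, 253.2]), array([31.2, 15.1]), np.float64(57.5)]
top red [465, 102, 58, 46, 1774] [493.2 124. ] [array([493.6, 123.8]), array([36.9, 50.1]), np.float64(74.1)]
top red [126, 135, 36, 28, 436] [143.4 148.2] [array([143.1, 148.4]), array([11.9, 38. ]), np.float64(56.3)]
top red [272, 180, 46, 38, 1169] [294.4 198.7] [array([294.5, 198.6]), array([31.8, 40.8]), np.float64(79.7)]
top red [180, 260, 67, 58, 2359] [213.8 288.4] [array([213.6, 288.7]), array([45.5, 59. ]), np.float64(72.9)]
top red [295, 272, 63, 53, 2343] [326.4 297.5] [array([326.7, 297.8]), array([45.4, 58.7]), np.float64(80.8)]
scene
[... 1144 characters left out ...]
61.5, 29.7]), array([71.9, 21.2]), np.float64(68.2)]
scene red [95, 0, 25, 41, 396] [107.1  22.3] [array([105.3,  20.8]), array([46.4, 11.7]), np.float64(64.7)]
scene red [290, 0, 82, 79, 2922] [325.7  35.7] [array([330.8,  39.2]), array([84.2, 74.7]), np.float64(3.9)]
scene red [5, 87, 10, 8, 61] [ 9.5 90.8] [array([ 9.5, 90.5]), array([7., 9.]), np.float64(90.0)]
scene red [229, 170, 42, 37, 796] [249.  190.1] [array([248.9, 186.7]), array([37.3, 37.1]), np.float64(11.3)]
scene red [374, 173, 16, 24, 218] [381.5 185. ] [array([381.5, 185. ]), array([25.5,  8.9]), np.float64(63.4)]
scene red [284, 237, 21, 36, 237] [295.3 251.1] [array([291.9, 254.8]), array([19.9, 33.5]), np.float64(10.3)]
```

```bash
python3 - <<'E'
import cv2,numpy as np
a=cv2.imread("pics/crop_top_225.png")
b=[cv2.resize(cv2.imread(f"pics/crop_{n}.png"),(350,300)) for n in("top_110","scene_275")]
cv2.imwrite("pics/m1.png",np.hstack(b))
E
```

```text
(no output)
```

View pics/crop_top_225.png

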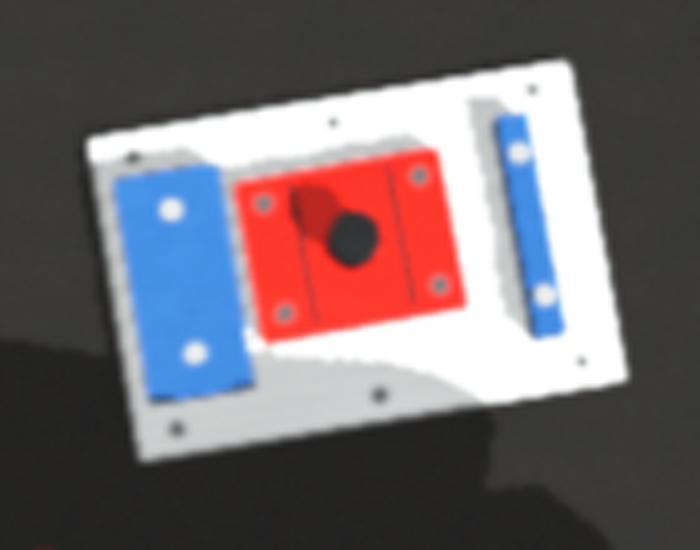

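View pics/m1.png

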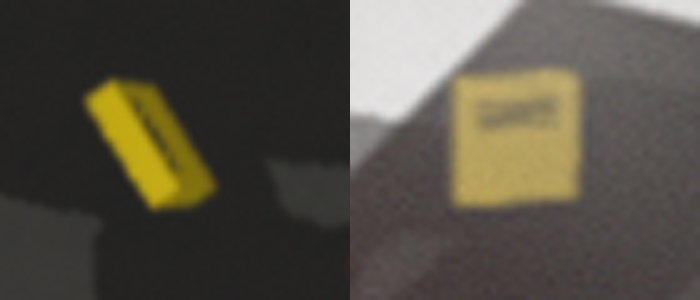

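```bash
python3 - <<'E'
from h import *
f=lambda p,o:(np.array(p,float)+.5)/5-.5+np.array(o)
J=(225,150)
D=dict(spacer=([(83,98),(115,78),(185,188),(152,211)],(110,225),.07),slim=([(497,118),(524,114),(563,330),(533,337)],J,.036),
thick=([(115,180),(218,165),(254,382),(150,397)],J,.036),plate=([(237,183),(437,150),(465,303),(267,342)],J,.032),boss=([(352,240)],J,.066),
bed=([(87,138),(570,62),(628,380),(140,462)],J,.012))
for k,(p,o,z) in D.items():
    w=cast("top",f(p,o),z)[:,:2];print(k,np.round(w.mean(0)*1000,1));
    if len(w)>1:
        e=np.roll(w,-1,0)-w;print("  len",np.round(np.hypot(*e.T)*1000,1),"ang",np.round(np.degrees(np.arctan2(e[:,1],e[:,0])),1))
# scene cross-checks
for nm,px,z in(("boss",(284,240),.066),):
    print(nm,cast("scene",[px],z))
E
```

```text
spacer [462.3 242. ]
  len [17.8 61.3 18.8 62.3] ang [ -56.8 -144.9  126.1   34.2]
slim [ 613.7 -211.2]
  len [ 13.3 106.2  14.9 107.3] ang [ -80.2 -169.3  104.2    9.8]
thick [583.1 -46. ]
  len [ 50.1 105.9  50.1 105.8] ang [ -80.5 -169.4   99.4   10.6]
plate [ 602.7 -126.1]
  len [98.1 75.4 97.  78.2] ang [ -79.3 -169.   102.3   11.8]
boss [ 600.7 -124.8]
bed [ 597.7 -129.7]
  len [241.6 159.7 241.4 161.2] ang [ -79.7 -169.3  100.7   10.7]
boss [[ 0.60278523 -0.12497873  0.066     ]]
```

View pics/crop_scene_225.png

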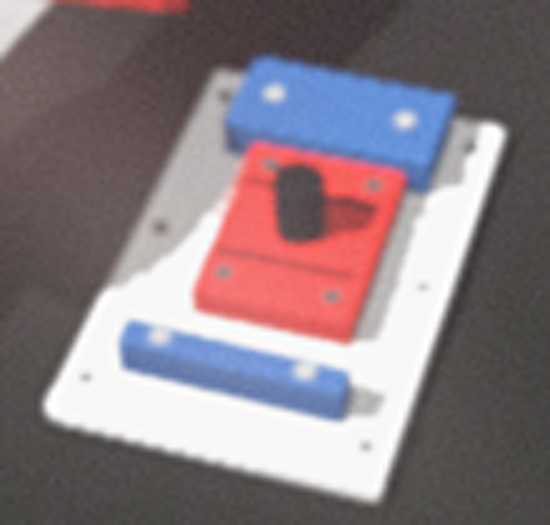

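The top view gives a jig yaw of about 10.5°. The wide gap is at the slim cheek (−y), centred near (0.6135, −0.190). The spacer is at (0.462, 0.242) with yaw about 34.7°. I'll move to the spacer via a mid-point.

```bash
cat >> h.py <<'E'
def togo(p,yawz):
    """tool-frame shift and turn needed to reach TCP p with tool y down, tool z at yawz deg"""
    s=env.state();R=np.array(s["orientation"]);P=np.array(s["position"])
    a=np.radians(yawz);z=np.array([np.cos(a),np.sin(a),0]);y=np.array([0,0,-1.]);G=np.c_[np.cross(y,z),y,z]
    rv=cv2.Rodrigues(R.T@G)[0].ravel()
    print("t",round(s["t"],2),"pos",np.round(P,4),"yawz",round(np.degrees(np.arctan2(R[1,2],R[0,2])),2),"F",np.round(s["contact_force"],1),"w",round(s["width"],3),"j",np.round(s["joints"],0))
    print("shift mm",np.round(1000*R.T@(np.array(p)-P),1),"turn",np.round(np.degrees(rv),2))
E
```

{"name": "jog_arm", "arguments": {"series": "-.035 0 -.031 0 0 0 .05;-.035 0 -.031 0 0 0 .05;-.035 0 -.031 0 0 0 .05;-.035 0 -.031 0 0 0 .05;-.035 0 -.031 0 0 0 .05;-.035 0 -.031 0 0 0 .05;-.035 0 -.031 0 0 0 .05;-.035 0 -.031 0 0 0 .05;-.035 0 -.031 0 0 0 .05;-.035 0 -.031 0 0 0 .05"}}

```text
t: 1.35
position: [0.3968, -0.1506, 0.2501]
orientation: [[-0.973, -0.0, 0.233], [-0.233, 0.0, -0.973], [0.0, -1.0, -0.0]]
contact_force: [1.1, -0.6, 0.1]
width: 0.583
```

```bash
python3 -c "
from h import *
togo([.4623,.242,.2],-55.3)"
```

```text
t 1.35 pos [ 0.3968 -0.1506  0.2501] yawz -76.55 F [ 1.1 -0.6  0.1] w 0.583 j [-31.   5. -28.  56.  -0. 136.]
shift mm [-155.    50.1 -366.6] turn [ 1.000e-02 -2.125e+01  1.000e-02]
```

{"name": "jog_arm", "arguments": {"series": "0 0 0 0 -10.6 0 .05;0 0 0 0 -10.6 0 .05"}}

```text
t: 1.6
position: [0.3963, -0.151, 0.25]
orientation: [[-0.818, -0.001, 0.575], [-0.575, 0.0, -0.818], [0.0, -1.0, -0.001]]
contact_force: [0.9, -0.4, 0.2]
width: 0.586
```

```bash
python3 -c "
from h import *
togo([.4623,.242,.15],-55.3)"
```

```text
t 1.6 pos [ 0.3963 -0.151   0.25  ] yawz -54.88 F [ 0.9 -0.4  0.2] w 0.586 j [-31.   5. -28.  56.  -0. 114.]
shift mm [-280.1  100.1 -283.4] turn [0.04 0.42 0.02]
```

{"name": "jog_arm", "arguments": {"series": "-.028 .01 -.0283 0 0 0 .05;-.028 .01 -.0283 0 0 0 .05;-.028 .01 -.0283 0 0 0 .05;-.028 .01 -.0283 0 0 0 .05;-.028 .01 -.0283 0 0 0 .05;-.028 .01 -.0283 0 0 0 .05;-.028 .01 -.0283 0 0 0 .05;-.028 .01 -.0283 0 0 0 .05;-.028 .01 -.0283 0 0 0 .05;-.028 .01 -.0283 0 0 0 .05"}}

```text
t: 2.85
position: [0.4655, 0.2413, 0.1496]
orientation: [[-0.823, -0.001, 0.569], [-0.569, -0.0, -0.823], [0.001, -1.0, -0.0]]
contact_force: [-0.4, -1.0, 0.5]
width: 0.583
```

```bash
python3 -c "
from h import *
togo([.4623,.242,.055],-55.3)
im=env.grab_frame('scene');x,y=230,90;cv2.imwrite('pics/s1.png',cv2.resize(im[y:y+110,x:x+140,::-1],None,fx=5,fy=5,interpolation=cv2.INTER_CUBIC))"
```

```text
t 2.85 pos [0.4655 0.2413 0.1496] yawz -55.34 F [-0.4 -1.   0.5] w 0.583 j [ 19.  21. -23.  45.  -0. 165.]
shift mm [ 2.2 94.6 -2.4] turn [ 0.   -0.04  0.04]
```

View pics/s1.png

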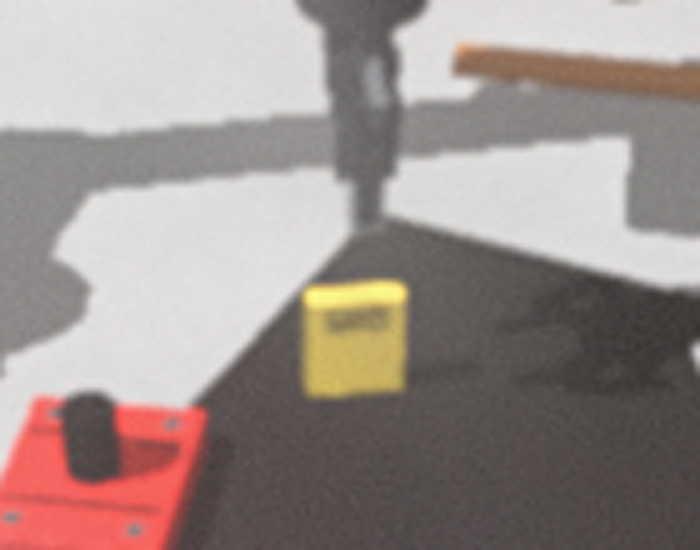

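The spacer is now lit. Its top face is centred at about crop (356,293), which is full-image (301.1,148.5). I'll use that as a cross-check.

```bash
python3 -c "
from h import *
p=np.array([(305,286),(408,282),(408,299),(303,303),(356,293)])/5-.4+np.array([230,90])
w=cast('scene',p,.07);print(np.round(w*1000,1));print(w[:4].mean(0))"
```

```text
[[433.  235.8  70. ]
 [487.7 268.3  70. ]
 [495.8 251.2  70. ]
 [440.6 218.5  70. ]
 [464.5 242.9  70. ]]
[0.46428474 0.24344372 0.07      ]
```

{"name": "jog_arm", "arguments": {"series": ".001 .02 -.0025 0 0 0 .05;0 .03 0 0 0 0 .05;0 .025 0 0 0 0 .05;0 .0195 0 0 0 0 .05;0 0 0 0 0 0 .05"}}

```text
t: 3.52
position: [0.4618, 0.2408, 0.0543]
orientation: [[-0.823, -0.004, 0.569], [-0.569, -0.001, -0.823], [0.004, -1.0, -0.001]]
contact_force: [0.6, 0.0, 0.1]
width: 0.587
```

{"name": "jog_arm", "arguments": {"series": "0 0 0 0 0 0 .0;0 0 0 0 0 0 .0;0 0 0 0 0 0 .0;0 0 0 0 0 0 .0;0 0 0 0 0 0 .0;0 0 0 0 0 0 .0", "grip_force": 40}}

```text
t: 4.28
position: [0.4641, 0.2417, 0.0566]
orientation: [[-0.823, 0.002, 0.569], [-0.569, 0.0, -0.823], [-0.002, -1.0, 0.001]]
contact_force: [-1.3, 0.1, 6.1]
width: 0.182
```

```bash
python3 -c "
from h import *
togo([.4623,.242,.055],-55.3)
im=env.grab_frame('scene');x,y=230,90;cv2.imwrite('pics/s2.png',cv2.resize(im[y:y+110,x:x+140,::-1],None,fx=5,fy=5,interpolation=cv2.INTER_CUBIC))"
```

```text
t 4.28 pos [0.4641 0.2417 0.0566] yawz -55.35 F [-1.3  0.1  6.1] w 0.182 j [ 19.  28. -29.  33.  -0. 165.]
shift mm [ 1.3  1.6 -1.3] turn [-0.03 -0.05 -0.09]
```

View pics/s2.png

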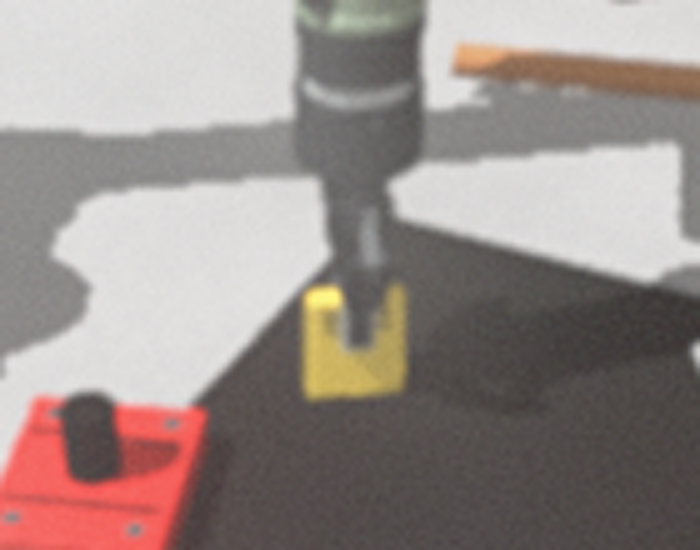

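{"name": "jog_arm", "arguments": {"series": "0 -.015 0 0 0 0 0;0 -.025 0 0 0 0 0;0 -.03 0 0 0 0 0;0 -.03 0 0 0 0 0;0 -.03 0 0 0 0 0;0 0 0 0 8 0 0;0 0 0 0 8 0 0;0 0 0 0 8 0 0;0 0 0 0 0 0 0", "grip_force": 60}}

```text
t: 5.45
position: [0.4736, 0.2004, 0.1863]
orientation: [[-0.971, -0.009, 0.237], [-0.238, 0.03, -0.971], [0.001, -1.0, -0.032]]
contact_force: [0.5, -0.1, -2.1]
width: 0.179
```

```bash
python3 -c "
from h import *
togo([.6135,-.190,.17],-79.5)"
```

```text
t 5.45 pos [0.4736 0.2004 0.1863] yawz -76.26 F [ 0.5 -0.1 -2.1] w 0.179 j [ 14.  18. -22.  50.   2. 180.]
shift mm [-43.1   3.2 412.7] turn [1.81 3.24 0.14]
```

{"name": "jog_arm", "arguments": {"series": "-.004 0 .041 0 0 0 0;-.004 0 .041 0 0 0 0;-.004 0 .041 0 0 0 0;-.004 0 .041 0 0 0 0;-.004 0 .041 0 0 0 0;-.004 0 .041 0 0 0 0;-.004 0 .041 0 0 0 0;-.004 0 .041 0 0 0 0;-.004 0 .041 0 0 0 0;0 0 0 0 0 0 0"}}

```text
t: 6.7
position: [0.5981, -0.1492, 0.1739]
orientation: [[-0.971, -0.008, 0.238], [-0.238, 0.03, -0.971], [0.001, -1.0, -0.031]]
contact_force: [-0.4, 0.8, -2.1]
width: 0.174
```

```bash
python3 -c "
from h import *
togo([.6135,-.190,.17],-79.5)"
```

```text
t 6.7 pos [ 0.5981 -0.1492  0.1739] yawz -76.22 F [-0.4  0.8 -2.1] w 0.174 j [-22.  30.  -6.  56.   1. 145.]
shift mm [-5.3  2.5 43.4] turn [1.8  3.28 0.09]
```

{"name": "jog_arm", "arguments": {"series": "-.005 0 .02 1.8 3.3 0.1 0;-.002 .001 .022 0 0 0 0;0 0 0 0 0 0 0;0 0 0 0 0 0 0"}}

```text
t: 7.2
position: [0.6125, -0.1861, 0.1721]
orientation: [[-0.983, -0.001, 0.185], [-0.185, 0.002, -0.983], [0.001, -1.0, -0.002]]
contact_force: [-0.4, 0.2, -2.0]
width: 0.175
```

```bash
python3 -c "
from h import *
togo([.6135,-.190,.10],-79.5)
im=env.grab_frame('scene');x,y=215,150;cv2.imwrite('pics/s3.png',cv2.resize(im[y:y+160,x:x+120,::-1],None,fx=5,fy=5,interpolation=cv2.INTER_CUBIC)[:600])
im=env.grab_frame('top');x,y=225,150;cv2.imwrite('pics/t3.png',cv2.resize(im[y:y+110,x:x+140,::-1],None,fx=5,fy=5,interpolation=cv2.INTER_CUBIC))
"
```

```text
t 7.2 pos [ 0.6125 -0.1861  0.1721] yawz -79.33 F [-0.4  0.2 -2. ] w 0.175 j [-24.  31.  -3.  56.   0. 146.]
shift mm [-0.3 72.1  4.2] turn [0.1  0.17 0.06]
```

View pics/s3.png

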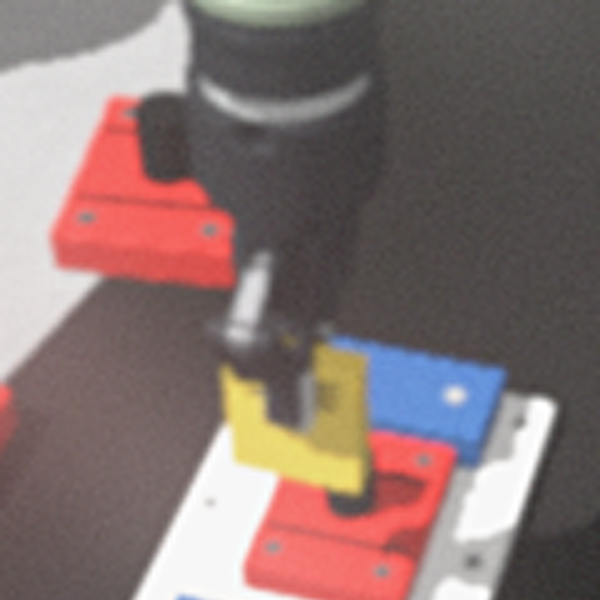

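View pics/t3.png

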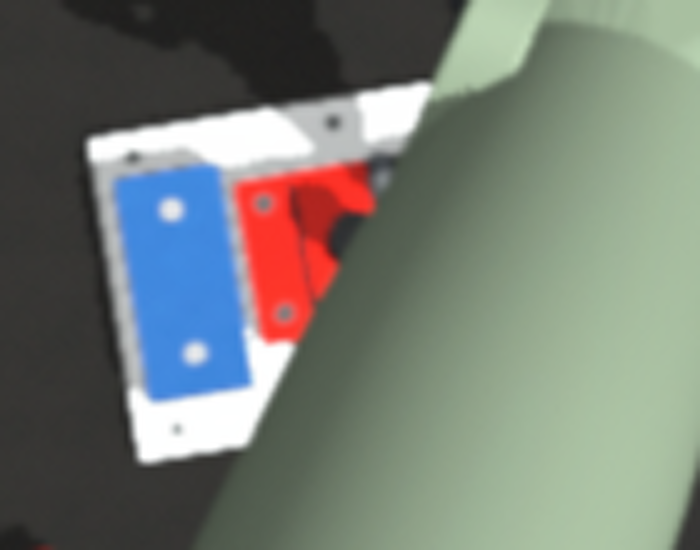

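The spacer is held over the jig. Its lower edge runs from crop (235,460) to (367,492). I'll compare those corners with the ones an upright spacer would give.

```bash
python3 -c "
from h import *
a=np.radians(10.6);ex=np.array([np.cos(a),np.sin(a),0]);ey=np.array([-ex[1],ex[0],0]);c=np.array([.6125,-.1861,.1155])
for h in(0,.07):
  for sx in(-1,1):
    for sy in (-1,1):
      p=proj('scene',[c+ex*.03*sx+ey*.008*sy+[0,0,h]])[0]; print(h,sx,sy,np.round((p-[215,150])*5+2))
"
```

```text
0 -1 -1 [229. 467.]
0 -1 1 [241. 442.]
0 1 -1 [359. 495.]
0 1 1 [370. 470.]
0.07 -1 -1 [220. 350.]
0.07 -1 1 [233. 325.]
0.07 1 -1 [357. 378.]
0.07 1 1 [369. 353.]
```

{"name": "jog_arm", "arguments": {"series": "0 .02 .002 0 .2 0 0;0 .02 .002 0 0 0 0;0 .02 0 0 0 0 0;0 .01 0 0 0 0 0;0 0 0 0 0 0 0;0 0 0 0 0 0 0"}}

```text
t: 8.05
position: [0.6142, -0.1905, 0.1031]
orientation: [[-0.983, 0.001, 0.181], [-0.181, 0.0, -0.983], [-0.001, -1.0, 0.0]]
contact_force: [-0.1, -1.1, -1.9]
width: 0.18
```

```bash
python3 -c "
from h import *
togo([.6135,-.190,.10],-79.5)
im=env.grab_frame('scene');x,y=235,200;cv2.imwrite('pics/s4.png',cv2.resize(im[y:y+110,x:x+100,::-1],None,fx=6,fy=6,interpolation=cv2.INTER_CUBIC)[:600])
"
```

```text
t 8.05 pos [ 0.6142 -0.1905  0.1031] yawz -79.55 F [-0.1 -1.1 -1.9] w 0.18 j [-24.  35.  -7.  48.   0. 146.]
shift mm [ 0.6  3.1 -0.6] turn [-0.01 -0.05 -0.04]
```

View pics/s4.png

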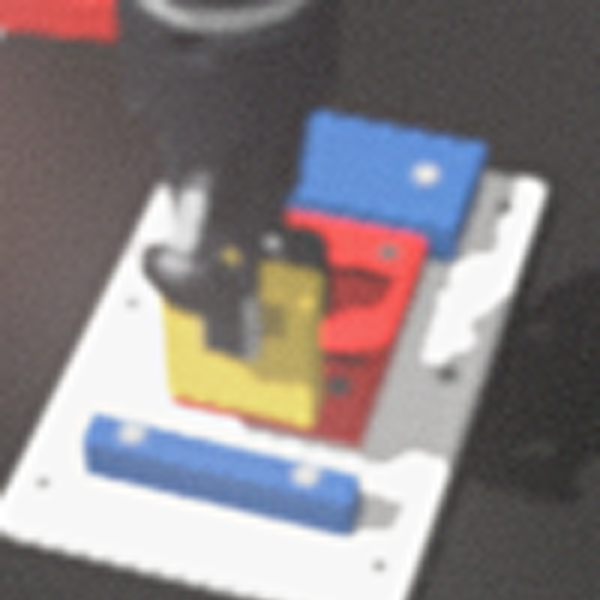

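```bash
python3 -c "
from h import *
p=(np.array([(173,400),(316,432)])+.5)/6-.5+np.array([235,200])
w=cast('scene',p,.0465)[:,:2];print(np.round(w*1000,1));
a=np.radians(10.6);ex=np.array([np.cos(a),np.sin(a)]);ey=np.array([-ex[1],ex[0]]);c=np.array([.5977,-.1297])
for q in w: print('jig',np.round(1000*np.array([(q-c)@ex,(q-c)@ey]),1))
# slim cheek inner top edge & plate lower edge from scene image
p=(np.array([(88,418),(358,478),(106,415),(358,470)])+.5)/6-.5+np.array([235,200])
for q in cast('scene',p,.036)[:,:2]: print('slim',np.round(1000*np.array([(q-c)@ex,(q-c)@ey]),1))
p=(np.array([(360,445)])+.5)/6-.5+np.array([235,200])
for q in cast('scene',p,.012)[:,:2]: print('plate foot',np.round(1000*np.array([(q-c)@ex,(q-c)@ey]),1))
"
```

```text
[[ 591.3 -204.5]
 [ 647.3 -193.3]]
jig [-20.  -72.4]
jig [ 37.1 -71.6]
slim [-52.  -82.1]
slim [ 56.2 -80. ]
slim [-45.8 -78.6]
slim [ 55.1 -76.3]
plate foot [ 46.7 -45.1]
```

{"name": "jog_arm", "arguments": {"series": ".002 .01 -.0015 0 0 0 0;0 .01 0 0 0 0 0;0 .007 0 0 0 0 0;0 .004 0 0 0 0 0;0 .002 0 0 0 0 0;0 0 0 0 0 0 0;0 0 0 0 0 0 0"}}

```text
t: 8.98
position: [0.6116, -0.1893, 0.0695]
orientation: [[-0.983, 0.0, 0.181], [-0.181, 0.0, -0.983], [-0.0, -1.0, -0.0]]
contact_force: [0.2, -0.6, -1.4]
width: 0.178
```

```bash
python3 -c "
from h import *
togo([.6135,-.190,.0686],-79.5)
im=env.grab_frame('scene');x,y=235,200;cv2.imwrite('pics/s5.png',cv2.resize(im[y:y+100,x:x+100,::-1],None,fx=6,fy=6,interpolation=cv2.INTER_CUBIC)[:600])
"
```

```text
t 8.97 pos [ 0.6116 -0.1893  0.0695] yawz -79.56 F [ 0.2 -0.6 -1.4] w 0.178 j [-24.  37.  -9.  44.   0. 146.]
shift mm [-1.7  0.9  1. ] turn [ 0.02 -0.06 -0.01]
```

View pics/s5.png

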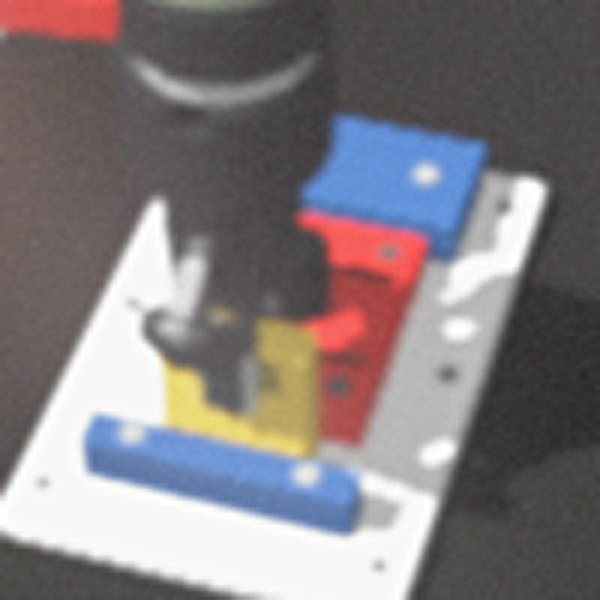

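{"name": "jog_arm", "arguments": {"series": "0 .001 0 0 0 0 0;0 0 0 0 0 0 0;0 0.001 0 0 0 0 0;0 0 0 0 0 0 0"}}

```text
t: 9.52
position: [0.6116, -0.1894, 0.0687]
orientation: [[-0.983, 0.0, 0.181], [-0.181, 0.0, -0.983], [-0.0, -1.0, 0.0]]
contact_force: [-3.1, 0.8, 8.9]
width: 0.181
```

Contact with the bed, so I'll release with a modest opening to stay clear of the boss.

{"name": "jog_arm", "arguments": {"series": "0 0 0 0 0 0 .025;0 0 0 0 0 0 .035;0 0 0 0 0 0 .035;0 -.02 0 0 0 0 .035;0 -.03 0 0 0 0 .035;0 -.04 0 0 0 0 .035;0 -.04 0 0 0 0 .035", "grip_force": 20}}

```text
t: 10.4
position: [0.6112, -0.1893, 0.1981]
orientation: [[-0.983, -0.001, 0.181], [-0.181, 0.001, -0.983], [0.001, -1.0, -0.001]]
contact_force: [0.0, -0.7, -0.5]
width: 0.407
```

```bash
python3 -c "
from h import *
togo([.6015,-.1253,.20],-79.5)
im=env.grab_frame('scene');x,y=235,200;cv2.imwrite('pics/s6.png',cv2.resize(im[y:y+100,x:x+100,::-1],None,fx=6,fy=6,interpolation=cv2.INTER_CUBIC)[:600])
"
```

```text
t 10.4 pos [ 0.6112 -0.1893  0.1981] yawz -79.56 F [ 0.  -0.7 -0.5] w 0.407 j [-24.  30.  -1.  59.   0. 146.]
shift mm [ -2.   -1.9 -64.7] turn [ 0.06 -0.06  0.05]
```

View pics/s6.png

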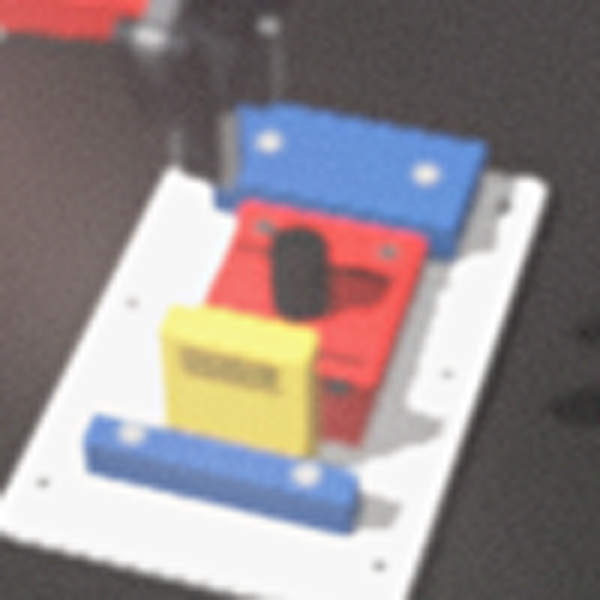

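The spacer stands alone in the wide gap, with its top centred at about crop (241,330). The boss top is at about crop (300,240), and the plate looks unmoved. Now I'll check positions.

```bash
python3 -c "
from h import *
a=np.radians(10.6);ex=np.array([np.cos(a),np.sin(a)]);ey=np.array([-ex[1],ex[0]]);c=np.array([.5977,-.1297])
for n,p,z in(('sp top',[(162,330),(163,312),(318,332),(318,352)],.082),('boss',[(300,241)],.066)):
  p=(np.array(p)+.5)/6-.5+np.array([235,200]);w=cast('scene',p,z)[:,:2]
  q=w.mean(0);print(n,np.round(w*1000,1).tolist(),'jig',np.round(1000*np.array([(q-c)@ex,(q-c)@ey]),1))
"
```

```text
sp top [[587.3, -202.5], [583.0, -194.4], [639.7, -176.4], [644.3, -185.3]] jig [  4.6 -61.8]
boss [[603.6, -123.6]] jig [6.9 4.9]
```

{"name": "jog_arm", "arguments": {"series": "-.001 0 -.022 0 0 0 .05;-.001 0 -.022 0 0 0 .05;-.001 0 -.0213 0 0 0 .05;0 .03 0 0 0 0 .05;0 .03 0 0 0 0 .05;0 .02 0 0 0 0 .05;0 0 0 0 0 0 .05;0 0 0 0 0 0 .05"}}

```text
t: 11.45
position: [0.6027, -0.1239, 0.1177]
orientation: [[-0.983, -0.0, 0.182], [-0.182, 0.0, -0.983], [0.0, -1.0, -0.001]]
contact_force: [-0.2, 0.3, 0.6]
width: 0.587
```

```bash
python3 -c "
from h import *
togo([.6023,-.1245,.054],-79.5)
im=env.grab_frame('scene');x,y=235,180;cv2.imwrite('pics/s7.png',cv2.resize(im[y:y+120,x:x+120,::-1],None,fx=5,fy=5,interpolation=cv2.INTER_CUBIC)[:600])
"
```

```text
t 11.45 pos [ 0.6027 -0.1239  0.1177] yawz -79.53 F [-0.2  0.3  0.6] w 0.587 j [-18.  32. -11.  47.   0. 151.]
shift mm [ 0.5 63.7  0.5] turn [ 0.03 -0.03  0.01]
```

View pics/s7.png

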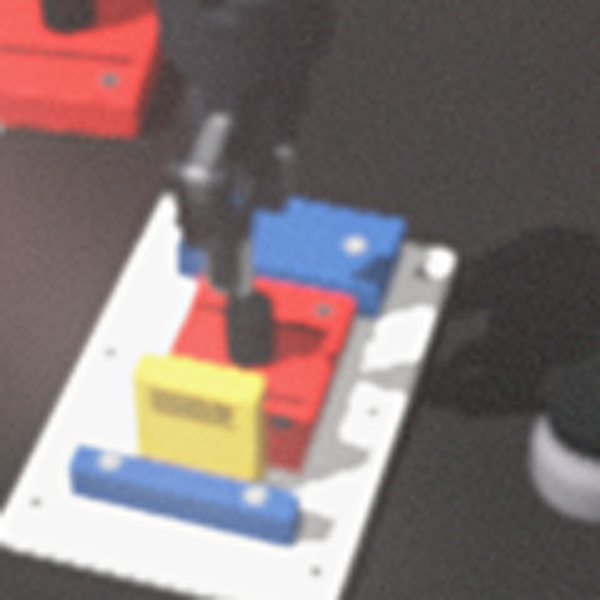

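The fingers are above the boss at about crop (250,330), and the spacer and plate are undisturbed. Next I'll descend and grip.

{"name": "jog_arm", "arguments": {"series": "0 .025 .0005 0 0 0 .05;0 .02 0 0 0 0 .05;0 .012 0 0 0 0 .05;0 .005 0 0 0 0 .05;0 0 0 0 0 0 .05;0 0 0 0 0 0 .05"}}

```text
t: 12.25
position: [0.6032, -0.1252, 0.0561]
orientation: [[-0.983, 0.001, 0.181], [-0.181, 0.0, -0.983], [-0.001, -1.0, 0.0]]
contact_force: [-0.4, 0.1, -0.1]
width: 0.588
```

{"name": "jog_arm", "arguments": {"series": "0 0 0 0 0 0 0;0 0 0 0 0 0 0;0 0 0 0 0 0 0;0 0 0 0 0 0 0;0 0 0 0 0 0 0;0 0 0 0 0 0 0", "grip_force": 30}}

```text
t: 13.0
position: [0.603, -0.1253, 0.056]
orientation: [[-0.983, 0.001, 0.181], [-0.181, -0.0, -0.983], [-0.0, -1.0, 0.0]]
contact_force: [-0.6, -0.3, 5.1]
width: 0.298
```

```bash
python3 -c "
from h import *
togo([.6023,-.1245,.054],-79.5)
im=env.grab_frame('scene');x,y=235,180;cv2.imwrite('pics/s8.png',cv2.resize(im[y:y+120,x:x+120,::-1],None,fx=5,fy=5,interpolation=cv2.INTER_CUBIC)[:600])
"
```

```text
t 13.0 pos [ 0.603  -0.1253  0.056 ] yawz -79.57 F [-0.6 -0.3  5.1] w 0.298 j [-19.  36. -14.  40.   0. 151.]
shift mm [ 0.5  2.  -0.9] turn [-0.01 -0.07 -0.03]
```

View pics/s8.png

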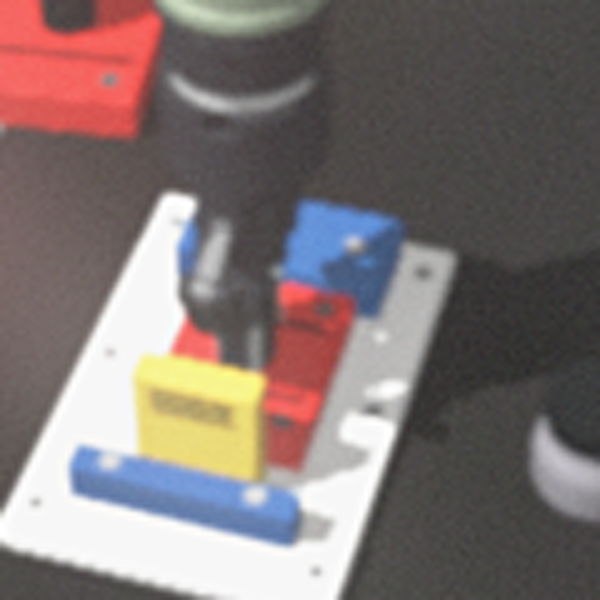

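{"name": "jog_arm", "arguments": {"series": "0 -.0005 .002 0 0 0 0;0 0 .002 0 0 0 0;0 0 .002 0 0 0 0;0 0 .002 0 0 0 0;0 0 0 0 0 0 0"}}

```text
t: 13.68
position: [0.6041, -0.1318, 0.056]
orientation: [[-0.983, -0.0, 0.182], [-0.182, 0.003, -0.983], [-0.0, -1.0, -0.003]]
contact_force: [-0.9, 4.9, 5.9]
width: 0.295
```

{"name": "jog_arm", "arguments": {"series": "0 -.0005 .0015 0 0 0 0;0 0 .0015 0 0 0 0;0 0 .0015 0 0 0 0;0 0 0 0 0 0 0;0 0 0 0 0 0 0"}}

```text
t: 14.3
position: [0.6046, -0.1374, 0.056]
orientation: [[-0.983, -0.001, 0.181], [-0.181, 0.0, -0.983], [0.001, -1.0, -0.001]]
contact_force: [-0.2, 2.7, -0.4]
width: 0.293
```

```bash
python3 -c "
from h import *
togo([.6023,-.1245,.054],-79.5)
im=env.grab_frame('scene');x,y=235,180;cv2.imwrite('pics/s9.png',cv2.resize(im[y:y+120,x:x+120,::-1],None,fx=5,fy=5,interpolation=cv2.INTER_CUBIC)[:600])
"
```

```text
t 14.3 pos [ 0.6046 -0.1374  0.056 ] yawz -79.58 F [-0.2  2.7 -0.4] w 0.293 j [-20.  36. -13.  40.   0. 150.]
shift mm [ -0.    2.  -13.1] turn [ 0.04 -0.08  0.05]
```

View pics/s9.png

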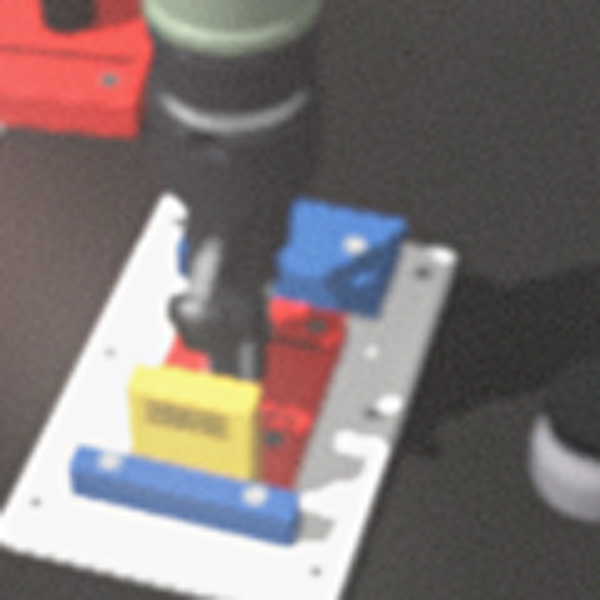

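The spacer is sliding upright ahead of the plate, nearly at the cheek. I'll go on in 1 mm steps.

{"name": "jog_arm", "arguments": {"series": "0 0 .001 0 0 0 0;0 0 .001 0 0 0 0;0 0 0 0 0 0 0"}}

```text
t: 14.72
position: [0.6048, -0.1377, 0.0561]
orientation: [[-0.983, -0.001, 0.182], [-0.182, 0.004, -0.983], [0.0, -1.0, -0.004]]
contact_force: [-0.9, 7.9, 2.7]
width: 0.296
```

{"name": "jog_arm", "arguments": {"series": "0 0 .001 0 0 0 0;0 0 0 0 0 0 0;0 0 0 0 0 0 0"}}

```text
t: 15.1
position: [0.6049, -0.1377, 0.0562]
orientation: [[-0.983, -0.001, 0.182], [-0.182, 0.006, -0.983], [0.0, -1.0, -0.006]]
contact_force: [-0.6, 10.2, 3.3]
width: 0.297
```

{"name": "jog_arm", "arguments": {"series": "0 0 .001 0 0 0 0;0 0 .001 0 0 0 0;0 0 0 0 0 0 0;0 0 0 0 0 0 0"}}

```text
t: 15.6
position: [0.6051, -0.138, 0.0563]
orientation: [[-0.983, -0.001, 0.183], [-0.183, 0.009, -0.983], [-0.001, -1.0, -0.009]]
contact_force: [-1.9, 14.0, 6.4]
width: 0.293
```

```bash
python3 -c "
from h import *
togo([.6023,-.1245,.054],-79.5)
for n,x,y in(('scene',235,180),('top',225,130)):
  im=env.grab_frame(n);cv2.imwrite(f'pics/{n}10.png',cv2.resize(im[y:y+120,x:x+120+20*(n=='top'),::-1],None,fx=5,fy=5,interpolation=cv2.INTER_CUBIC)[:600])
togo([.6023,-.1245,.054],-79.5)
"
```

```text
t 15.6 pos [ 0.6051 -0.138   0.0563] yawz -79.45 F [-1.9 14.   6.4] w 0.293 j [-20.  36. -13.  41.   0. 150.]
shift mm [  0.3   2.4 -13.7] turn [ 0.52  0.05 -0.03]
t 15.7 pos [ 0.6051 -0.138   0.0563] yawz -79.45 F [-1.1 14.7  6.4] w 0.291 j [-20.  36. -13.  41.   0. 150.]
shift mm [  0.3   2.5 -13.7] turn [ 0.51  0.05 -0.04]
```

View pics/scene10.png

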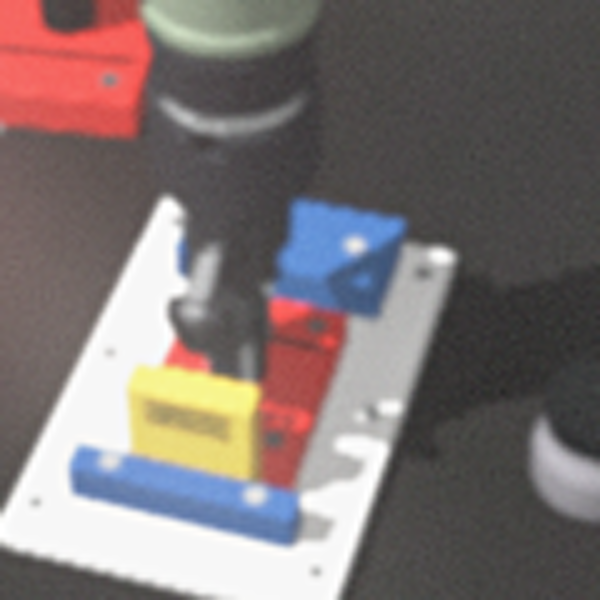

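View pics/top10.png

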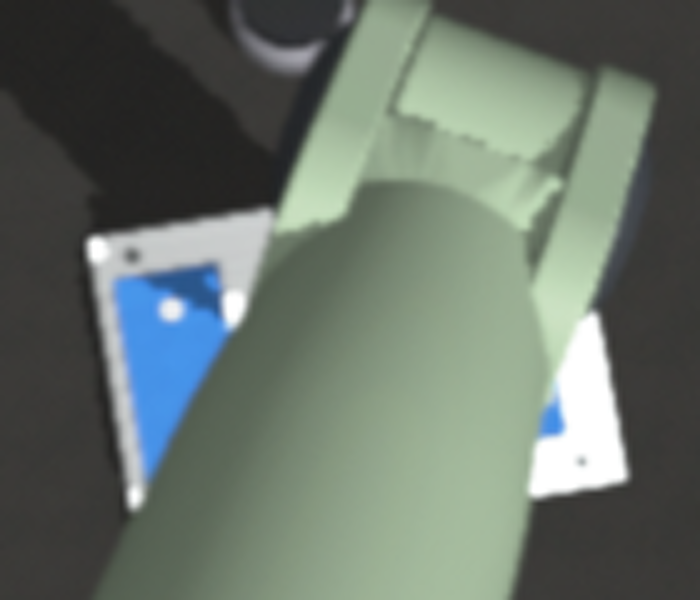

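```bash
python3 -c "
from h import *
a=np.radians(10.6);ex=np.array([np.cos(a),np.sin(a)]);ey=np.array([-ex[1],ex[0]]);c=np.array([.5977,-.1297])
p=(np.array([(133,367),(262,383),(258,402),(130,386)])+.5)/5-.5+np.array([235,180])
for q in cast('scene',p,.082)[:,:2]: print(np.round(1000*np.array([(q-c)@ex,(q-c)@ey]),1))
q=np.array([.6051,-.138]);print('boss',np.round(1000*np.array([(q-c)@ex,(q-c)@ey]),1))
"
```

```text
[-26.1 -65.3]
[ 32.5 -57.7]
[ 34.2 -69.1]
[-23.5 -76.6]
boss [ 5.7 -9.5]
```

```bash
python3 -c "
from h import *
im=env.grab_frame('scene');cv2.imwrite('pics/full11.png',im[:,:,::-1])
x,y=255,245;c=cv2.resize(im[y:y+50,x:x+50,::-1],None,fx=12,fy=12,interpolation=cv2.INTER_CUBIC)
a=np.radians(10.6);ex=np.array([np.cos(a),np.sin(a),0]);ey=np.array([-ex[1],ex[0],0]);o=np.array([.5977,-.1297,0])
def P(jx,jy,z): 
  q=(proj('scene',[o+ex*jx+ey*jy+[0,0,z]])[0]-[x,y]+.5)*12-.5; return tuple(int(v) for v in np.round(q))
# predicted flush outline: spacer y -77..-61, x 4.6-3+-30
for q in [[(-.027,-.077),(.033,-.077),(.033,-.061),(-.027,-.061)]]:
  pts=[P(u,v,.082) for u,v in q]; cv2.polylines(c,[np.array(pts)],True,(255,0,0),1)
pts=[P(u,v,.036) for u,v in [(-.055,-.093),(.055,-.093),(.055,-.077),(-.055,-.077)]];cv2.polylines(c,[np.array(pts)],True,(0,255,0),1)
cv2.imwrite('pics/z11.png',c)
"
```

```text
(no output)
```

View pics/z11.png

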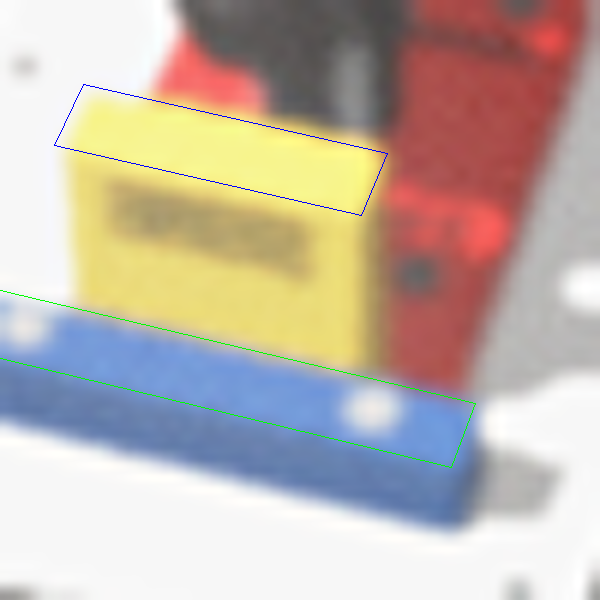

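The plate moved about 12.7 mm, which is essentially all the slack the specified gap allows (at most 13 mm). It then stopped while the force rose to 14 N, so the stack is flush. In the zoomed image the spacer's top edge has a slope of about 0.19, against about 0.23 for the cheek. That's within my edge-picking error, and a spacer that skewed would have stopped the plate more than 2 mm earlier. Handing in.

```bash
python3 -c "
from h import *
togo([.6051,-.138,.0563],-79.5)
print(env.close_job())"
```

```text
t 15.75 pos [ 0.6051 -0.138   0.0563] yawz -79.45 F [-1.5 14.7  5.9] w 0.292 j [-20.  36. -13.  41.   0. 150.]
shift mm [-0.  0.  0.] turn [ 0.51  0.05 -0.03]
the job is handed in; nothing more can be done
None
```

I handed the job in at 15.75 s, with the arm still holding the plate pressed against the spacer and slim cheek. No verdict was reported.

**What I did:**
- I gripped the spacer across its thickness and set it upright on the bed in the wide gap beside the slim cheek. I released it there while the plate was still in its starting place.
- I then gripped the small plate's black boss and slid the plate about 13 mm sideways until it stopped.

**Last checks:**
- **Push:** steady at about 14.7 N sideways, with the plate stopped and about 25 mm of boss between the fingers.
- **Flatness:** the tool was tilted only about 0.5°. The plate's own tilt was not measured directly.
- **Flush fit:** the boss ended 9.5 mm from the jig centre, towards the slim cheek; a flush stack would put it at about 10 mm. The plate's travel also used up all the slack in the widest gap the task allows.
- **Spacer position:** its length centre was within about 5 mm of the plate's middle.
- **Bystanders:** I kept clear of the jar, screwdriver and buckle, but did not re-measure their positions.

**One check that disagreed:** in the last zoomed picture the spacer's top edge sloped slightly differently from the cheek (about 0.19 against 0.23). A first rough corner reading had even suggested a skew of about 7°. I put this down to blurred edges, because a spacer that skewed would have stopped the plate well short of where it did. The top camera could not confirm it because the arm blocked the view.

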